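Secure the instruments and close the case

TASK

The wax-carving instruments lie in their notches in the open steel case. Push the upright hold-down flap over until it lies flat on them, then swing the cover over and press it fully shut. It is all done by pushing with the fingertips, nothing is lifted or carried: leave the case standing where it is, and do not disturb the instruments in it or the things round it.

Things in the scene. Friction and masses are not known exactly. Their poses are not given: they have to be found in the camera images.
- case: Open steel instrument case with slotted walls, 130 (x) x 216 (y) x 36 mm high, about 0.95 kg, loose on rubber feet. Origin: centre of its footprint, on the bench. The cover is hinged along its +x (back) side, the flap at its -x (front) side; z up. The front faces the robot or up to about 90 degrees to either side. A sideways push over about 6 N may slide it.
- flap (a joint): Slotted steel hold-down flap in the case, 94 mm from hinge to free edge, 150 mm wide, 2.4 thick; hinge line along case y at x = -52, z = 28 mm of the case frame. Rad: 0 = flat over the instruments (stop), 1.57 = upright, 1.72 = stop, leaning to case -x. It folds towards case +x. Friction hinge, stays where left; 1 N near its edge moves it. While up it blocks the cover.
- flap_edge (a point): Middle of the flap's free edge, 94 mm from its hinge line.
- flap_hinge (a point): Middle of the flap's hinge line; axes are the flap's: x from the hinge to the free edge, z out of the face that is on top when it is folded down (towards case -x while it stands).
- lid (a joint): Slotted steel cover, 133 mm from hinge to front edge, 222 mm wide, 2.4 thick, 8 mm rim turned down, 12 mm thumb lip; hinge line along case y at x = 67.5, z = 37.5 mm of the case frame. Rad: 0 = shut flat (stop; top 40 mm above the bench), 1.57 = upright, 1.92 = stop, leaning to case +x. Friction hinge, stays where left; about 2 N near its edge moves it.
- lid_edge (a point): Middle of the cover's front (free) edge, on its outer face, 133.5 mm from the hinge line.
- lid_hinge (a point): Middle of the cover's hinge line; axes are the cover's: -x from the hinge to the front edge, z out of its outer face (up when shut, towards case +x while it stands open).
- carver_1: Steel wax carver, 16x190x9 mm, lying along the case's y axis in the notches nearest the flap hinge; origin centre of underside.
- carver_2: Steel wax carver like carver_1, in the second notches.
- brush: Brush with wooden handle, 11x174x11 mm, lying along the case's y axis in the third notches; the fourth, nearest the cover hinge, are empty.
- stone_cast: Plaster cast of a jaw on a pale base, 58x65x33 mm, standing on the bench beyond the case; origin centre of underside.
- jar_low: Low screw jar with black lid, 47 mm diameter, 44 mm high, standing just behind the case (its +x side), towards its -y end; origin centre of underside.
- jar_white: Screw jar with white ribbed lid, 55 mm diameter, 52 mm high, standing just behind the case (its +x side), towards its +y end; origin centre of underside.

How it is judged (in metres and radians):
On the way, in this order (a step that is already met when the one before it is completed fails the run):
1. the flap is folded down flat (under 0.06 rad) while the cover is still open (over 0.8 rad) (value of joint flap below 0.06 rad and value of joint lid above 0.8 rad), for 0.2 s.
2. the cover is shut (under 0.04 rad) over the folded flap (value of joint flap below 0.06 rad and value of joint lid below 0.04 rad), for 0.2 s.
At the end, for the whole second after the job is handed in: Flap within 0.06 rad of flat and cover within 0.04 rad of shut, the three instruments still lying in the case under the flap (5 to 24 mm above the case's underside), the case level and at rest (all of step 2 and z of carver_1 in the frame of case between 0.005 and 0.024 m and z of carver_2 in the frame of case between 0.005 and 0.024 m and z of brush in the frame of case between 0.005 and 0.024 m and angle between case's own z axis and vertical below 0.03 rad and linear speed of case below 0.01 m/s); the robot touches nothing.
It fails at once if the case is shoved more than 25 mm, lifted (its underside over 15 mm) or tipped more than 0.15 rad (distance of case from where it was at the start of the episode above 0.025 m or height (world z) of case above 0.015 m or angle between case's own z axis and vertical above 0.15 rad).
It fails at once if an instrument is lifted from the case (origin over 40 mm above the case's underside) or pushed out of place by more than about 20 mm (z of any of carver_1, carver_2, brush in the frame of case above 0.04 m or x of carver_1 in the frame of case above -0.013 m or x of carver_1 in the frame of case below -0.053 m or y of any of carver_1, carver_2, brush in the frame of case above 0.028 m or y of any of carver_1, carver_2, brush in the frame of case below -0.025 m or x of carver_2 in the frame of case above 0.008 m or x of carver_2 in the frame of case below -0.032 m or x of brush in the frame of case above 0.03 m or x of brush in the frame of case below -0.01 m).
It fails at once if a bystander (cast, jars) is moved more than 20 mm or lifted (distance of any of stone_cast, jar_low, jar_white from where it was at the start of the episode above 0.02 m).
It also fails if it takes over 48 s, if anything falls off the work surface, if the arm or the gripper's body presses on something with over 40 N, if the wrist force passes 120 N, or if a joint passes its speed limit or range.

ROBOT

A 6-joint arm with a two-finger parallel gripper is mounted at the origin on a cart in front of the work surface, level with it; the furniture and walls round the work are solid. World frame = base frame: x ahead of the robot, y to its left, z up, the work surface at z = 0. Lengths are in m, angles in degrees, forces in N, time in s.
With the tool pointing down it reaches from about 0.35 to 0.875 m from the base axis. Payload 4.2 kg.
Tool frame: the origin (TCP) lies on the centre line of the jaws, within the pads' length; the fingertips stand 11 mm ahead of it and the grasp point (between the pads) lies 8 mm behind it; y points along the fingers, z is the direction in which the jaws open and shut, and the axes are right-handed (so a half turn about y gives the same grasp; the last joint's range is limited). The gripper opens to 87 mm and grips with 3 to 60 N. Pads are 19 mm wide; open, the fingers measure 117 mm over their backs; the gripper's body (75 mm by 190 mm) begins 51 mm behind the grasp point.
Start: joints at [-60.527, 22.042, 0.453, 0, -68.411, -14.817], TCP at [0.158, -0.605, 0.234] pointing down, gripper open.
Joint ranges: [-179.83, 179.83], [-69.29, 118.12], [-61.27, 80.66], [-181.25, 117.63], [-171.15, -9.14], [-177.46, 177.46]. Speed limits (degrees/s): [159.86, 159.86, 180, 180, 180, 180].

INTERFACE

Orientations are given as a 3x3 rotation matrix whose columns are the frame's x, y, z axes.
In Python, from station import r, optics gives the robot as it stands. The module is installed in compiled form; this text tells all that it offers.
- The arm moves only by the tool step_arm, never from a script. Its argument "moves" is a list that holds one entry, the list of rows, each a list of 7 numbers: the turn, a rotation vector about the tool's x, y, z in rad, then the shift along the tool's x, y, z in cm, then the opening in per cent of the stroke, from 0 (shut) to 100 (fully open). A call has exactly 5 rows; each row is the pose to reach, as a shift and turn from the pose commanded when the call began, along the tool's axes at that moment; what a row does not reach only later rows make up. A row lasts 1/12 s, in which the tool goes at most 41.7 mm and 7.16 degrees, less where a joint would pass 70% of its speed; a pose out of reach is approached as far as the arm can. A call with a gripper value outside its range is refused whole. The fingers move at their own pace and stop on an object; the grip force is fixed at half the most. Time passes only in rows, so rows that repeat a pose let the fingers close, or fill a call up. It gives the time, the measured TCP pose, the force and the opening at its end, in the units of the state.
- r.sense(): the state, without advancing time (a new reading comes with each control period).
- optics.capture(name): name is "scene" or "top"; returns a dict with "image" (400x640x3 uint8, red, green, blue), "fov_y" (degrees; the focal length in pixels is half the picture's height over the tangent of half this angle, whatever the lens; pixels are square), "cx", "cy" (the principal point, pixels), "k1" (the pictures are not rectified: a ray, as slopes to the right and down, at radius r is drawn at 1 + k1 r^2 times it, then the intrinsics apply), "cam_to_world" (4x4, takes a point from camera to world coordinates). Camera axes: x right, y down, z forward; pixel columns grow to the right and rows downward; lengths in m; the calibration is good to about 2 mm. A picture is of the moment at which its call begins. There is no depth.
- r.finish_job(): hands the job in, once; it reports no verdict.
The state is a dict: "time_s": time; "joints": joint angles; "joint_velocities": joint speeds; "effort": joint torques, N m; "tcp_pos": TCP position; "ee_rot": TCP orientation; "wrist_force": force on the tool from outside, world axes, zero at the start; "moment": the same for the moment, N m; "gripper_width": opening from 0.0 (shut) to 1.0 (fully open).
Only numpy, scipy, OpenCV 4.12 (cv2) and the standard library are available. Lean on these libraries where they do the work, as an engineer would, in place of code of your own. Each camera call takes 0.05 s, during which the arm holds its last target.

## Working session

There is one attempt and no reset: what is moved stays moved. The work goes in short steps, Python scripts to look and compute and a tool call to move; the robot and the scene stay as the last step left them, time stands still between calls to the robot, and variables do not carry over. Pictures are saved under pics/ and viewed, and the job is handed in when it is done.

Besides the shell and the picture viewer there is one more tool, called after "Request:" by a JSON object that holds its "fn" and its "kwargs", one argument or row to a line. step_arm: Moves the arm, as the interface text tells. Its arguments: {"type":"object","properties":{"moves":{"type":"array"}},"required":["moves"]}

```bash
mkdir -p pics
python3 - <<'E'
from station import r, optics
import cv2,numpy as np,pickle
d={}
for n in ("scene","top"):
    c=optics.capture(n); d[n]=c
    cv2.imwrite(f"pics/{n}0.png",c["image"][:,:,::-1])
    print(n,c["fov_y"],c["cx"],c["cy"],c["k1"],np.round(c["cam_to_world"],3).tolist())
pickle.dump(d,open("d0.pkl","wb"))
s=r.sense();print(s["time_s"],s["tcp_pos"],np.round(s["ee_rot"],3),s["gripper_width"])
E
```

```text
scene 45.02499485446021 328.22173518921863 197.2896479756645 -0.06142678170511098 [[-0.91, -0.335, 0.245, 0.23], [-0.415, 0.751, -0.514, 0.312], [-0.012, -0.569, -0.822, 0.951], [0.0, 0.0, 0.0, 1.0]]
top 49.54441065200053 321.29191807703637 205.2297290216107 0.01579942232224455 [[0.017, -0.981, 0.192, 0.349], [-0.999, -0.024, -0.032, -0.227], [0.036, -0.192, -0.981, 0.909], [0.0, 0.0, 0.0, 1.0]]
0.1 [ 0.15802471 -0.60415071  0.23256747] [[ 0.968 -0.001 -0.253]
 [ 0.253  0.002  0.968]
 [-0.    -1.     0.002]] 1.002084049884211
```

View pics/scene0.png

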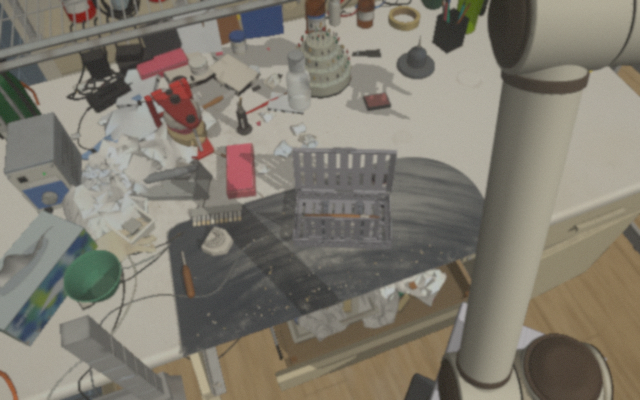

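View pics/top0.png

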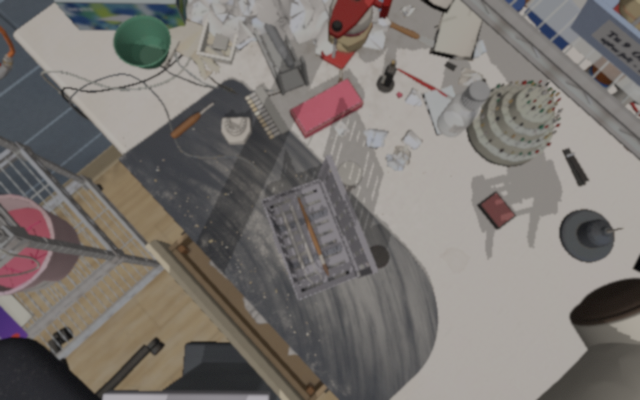

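Run:
```python
import cv2
a=cv2.imread("pics/top0.png")[140:320,230:430];cv2.imwrite("pics/t0z.png",cv2.resize(a,None,fx=3.3,fy=3.3,interpolation=cv2.INTER_CUBIC))
a=cv2.imread("pics/scene0.png")[130:260,270:420];cv2.imwrite("pics/s0z.png",cv2.resize(a,None,fx=4.5,fy=4.5,interpolation=cv2.INTER_CUBIC))
```

```text
(no output)
```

View pics/t0z.png

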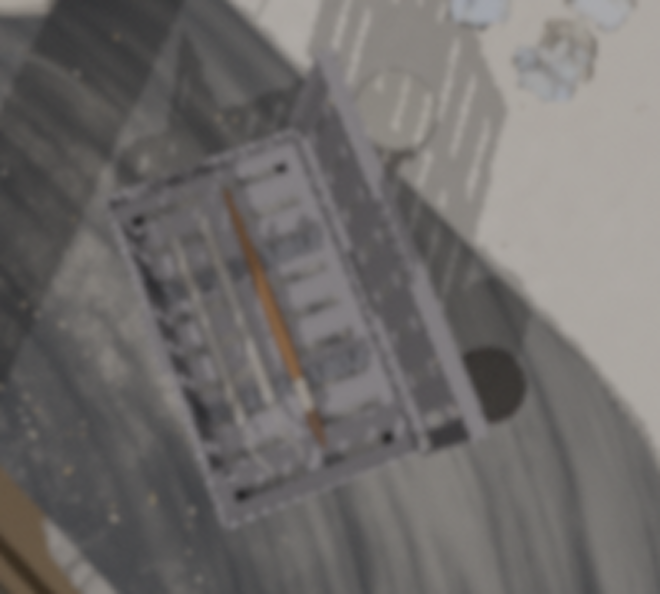

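View pics/s0z.png

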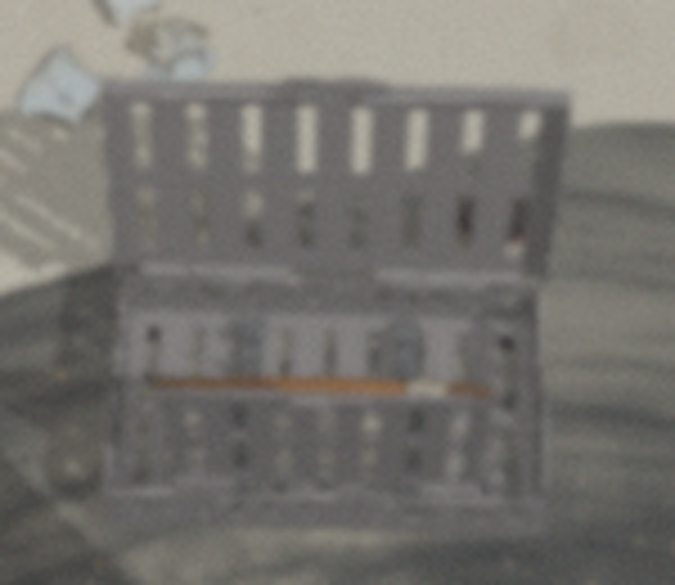

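```bash
cat > h.py <<'E'
import numpy as np
from scipy.optimize import least_squares
def proj(c,P):
    T=np.array(c["cam_to_world"]); P=np.atleast_2d(P)
    q=(P-T[:3,3])@T[:3,:3]; s=q[:,:2]/q[:,2:]
    f=200/np.tan(np.radians(c["fov_y"])/2); rr=(s**2).sum(1,keepdims=True)
    return s*(1+c["k1"]*rr)*f+[c["cx"],c["cy"]]
def case2w(p,P):
    x,y,a=p[:3]; c,s=np.cos(a),np.sin(a)
    return np.atleast_2d(P)@np.array([[c,s,0],[-s,c,0],[0,0,1]])+[x,y,0]
def lid(a,u,v,w=0): # u toward edge, v y, w along outer normal
    return [67.5e-3-u*np.cos(a)+w*np.sin(a), v, 37.5e-3+u*np.sin(a)+w*np.cos(a)]
def flap(a,u,v): return [-.052+u*np.cos(a),v,.028+u*np.sin(a)]
E
cat > fit.py <<'E'
from h import *; import pickle
d=pickle.load(open("d0.pkl","rb"))
Z=lambda p:np.array(p)/3.3+[230,140]
S=lambda p:np.array(p)/4.5+[270,130]
tc=[(-.065,.108,.036),(.065,.108,.036),(.065,-.108,.036),(-.065,-.108,.036)]
ti=np.array([Z(p) for p in [(110,203),(297,135),(425,452),(225,525)]])
def res(p,full=False):
    e=[proj(d["top"],case2w(p,tc))-ti]
    L=[lid(p[3],.1335,s*.111) for s in (1,-1)]
    e.append(proj(d["top"],case2w(p,L))-[Z((325,55)),Z((482,437))])
    e.append(proj(d["scene"],case2w(p,L))-[S((104,83)),S((572,93))])
    e=np.vstack(e)
    return e if full else e.ravel()
o=least_squares(res,[.38,-.25,-1.3,1.7],x_scale=[.01,.01,.1,.1],loss="soft_l1")
print(o.x,np.degrees(o.x[2]));print(np.round(res(o.x,True),1))
p=o.x
for a in (1.2,1.4,1.57,1.72):
    F=case2w(p,[flap(a,u,v) for u in (0,.094) for v in (.075,-.075)])
    print(a,np.round((proj(d["top"],F)-[230,140])*3.3).tolist(),np.round((proj(d["scene"],F)-[270,130])*4.5).tolist())
print("front corners scene",np.round((proj(d["scene"],case2w(p,tc))-[270,130])*4.5).tolist())
E
python3 fit.py
```

```text
[ 0.45148337 -0.2324255  -1.18198048  1.64131118] -67.72249286732688
[[-2.4 -1. ]
 [ 0.1 -2.2]
 [ 0.5 -0.1]
 [ 0.1  2.1]
 [-0.3 -0.9]
 [ 0.1  1.2]
 [-0.  -0.3]
 [ 0.9 -0.1]]
1.2 [[141.0, 243.0], [226.0, 471.0], [186.0, 196.0], [282.0, 446.0]] [[177.0, 474.0], [483.0, 482.0], [173.0, 316.0], [495.0, 324.0]]
1.4 [[141.0, 243.0], [226.0, 471.0], [156.0, 205.0], [251.0, 458.0]] [[177.0, 474.0], [483.0, 482.0], [170.0, 342.0], [497.0, 350.0]]
1.57 [[141.0, 243.0], [226.0, 471.0], [129.0, 214.0], [224.0, 469.0]] [[177.0, 474.0], [483.0, 482.0], [167.0, 369.0], [498.0, 378.0]]
1.72 [[141.0, 243.0], [226.0, 471.0], [105.0, 224.0], [200.0, 478.0]] [[177.0, 474.0], [483.0, 482.0], [166.0, 397.0], [498.0, 405.0]]
front corners scene [[106.0, 487.0], [126.0, 269.0], [544.0, 279.0], [553.0, 499.0]]
```

```bash
cat > go.py <<'E'
import sys,numpy as np; from h import *; from station import r
from scipy.spatial.transform import Rotation as R
p=[.4515,-.2324,-1.182]
def st(tgt=None):
    s=r.sense(); t=np.array(s["tcp_pos"]); M=np.array(s["ee_rot"]); a=p[2]
    C=np.array([[np.cos(a),-np.sin(a),0],[np.sin(a),np.cos(a),0],[0,0,1]])
    c=C.T@(t-[p[0],p[1],0]); print("t",s["time_s"],"case xyz mm",np.round(c*1e3,1),"F case",np.round(C.T@np.array(s["wrist_force"]),2),"w",s["gripper_width"])
    G=np.column_stack([-C[:,0],[0,0,-1],-C[:,1]])
    print("rotvec to goal",np.round(R.from_matrix(M.T@G).as_rotvec(),3))
    if tgt is not None:
        w=case2w(p,np.array(tgt)/1e3)[0]; print("tool shift cm",np.round(M.T@(w-t)*100,2))
st([float(v) for v in sys.argv[1:4]] if len(sys.argv)>3 else None)
E
python3 go.py -115 0 220
```

```text
t 0.1 case xyz mm [ 232.8 -412.5  232.6] F case [-0.19  0.49 -0.08] w 1.002084049884211
rotvec to goal [-0.002 -1.704  0.002]
tool shift cm [36.27  1.33 39.94]
```

Request:
{"fn": "step_arm", "kwargs": {
  "moves": [
    [[0, -0.12, 0, 2.5, 0, 2.8, 0], [0, -0.24, 0, 5, 0, 5.6, 0], [0, -0.36, 0, 7.5, 0, 8.4, 0], [0, -0.48, 0, 10, 0, 11.2, 0], [0, -0.6, 0, 12.5, 0, 14, 0]]
  ]
}}

```text
time_s: 0.52
tcp_pos: [0.2438, -0.4358, 0.233]
ee_rot: [[0.652, -0.001, -0.758], [0.758, 0.001, 0.652], [0.0, -1.0, 0.001]]
wrist_force: [0.9, -0.4, 0.2]
gripper_width: 0.706
```

```bash
python3 go.py -115 0 220
```

```text
t 0.5167 case xyz mm [ 109.5 -269.3  233. ] F case [0.7  0.73 0.17] w 0.7055378101470242
rotvec to goal [-1.000e-03 -1.099e+00  1.000e-03]
tool shift cm [34.19  1.32  7.74]
```

Request:
{"fn": "step_arm", "kwargs": {
  "moves": [
    [[0, -0.12, 0, 3.6, 0, 0.8, 0], [0, -0.24, 0, 7.2, 0, 1.6, 0], [0, -0.36, 0, 10.8, 0, 2.4, 0], [0, -0.48, 0, 14.4, 0, 3.2, 0], [0, -0.6, 0, 18, 0, 4, 0]]
  ]
}}

```text
time_s: 0.93
tcp_pos: [0.3316, -0.2737, 0.2334]
ee_rot: [[0.109, -0.0, -0.994], [0.994, 0.0, 0.109], [0.0, -1.0, 0.0]]
wrist_force: [0.7, 0.3, 0.1]
gripper_width: 0.327
```

```bash
python3 go.py -115 0 200
```

```text
t 0.9333 case xyz mm [  -7.3 -126.6  233.4] F case [-0.03  0.74  0.12] w 0.3271714503940122
rotvec to goal [-0.    -0.498  0.   ]
tool shift cm [15.51  3.34 -5.97]
```

Request:
{"fn": "step_arm", "kwargs": {
  "moves": [
    [[0, -0.12, 0, 3.1, 0, -1.2, 0], [0, -0.24, 0, 6.2, 0.5, -2.4, 0], [0, -0.36, 0, 9.3, 1, -3.6, 0], [0, -0.48, 0, 12.4, 2, -4.8, 0], [0, -0.498, 0, 15.5, 3, -6, 0]]
  ]
}}

```text
time_s: 1.35
tcp_pos: [0.4092, -0.1267, 0.2034]
ee_rot: [[-0.378, 0.001, -0.926], [0.926, 0.0, -0.378], [-0.0, -1.0, -0.001]]
wrist_force: [0.7, -0.8, -0.8]
gripper_width: 0.015
```

```bash
python3 go.py -115 0 105;  python3 - <<'E'
from station import optics
import cv2
for n in ("scene","top"):
    c=optics.capture(n); cv2.imwrite(f"pics/{n}1.png",c["image"][:,:,::-1])
a=cv2.imread("pics/top1.png")[140:320,200:430];cv2.imwrite("pics/t1z.png",cv2.resize(a,None,fx=3.3,fy=3.3,interpolation=cv2.INTER_CUBIC))
a=cv2.imread("pics/scene1.png")[110:270,250:420];cv2.imwrite("pics/s1z.png",cv2.resize(a,None,fx=3.5,fy=3.5,interpolation=cv2.INTER_CUBIC))
E
```

```text
t 1.35 case xyz mm [-113.9    1.   203.4] F case [ 1.    0.39 -0.81] w 0.014958514902514654
rotvec to goal [ 0.001 -0.001 -0.   ]
tool shift cm [0.12 9.84 0.11]
```

View pics/t1z.png

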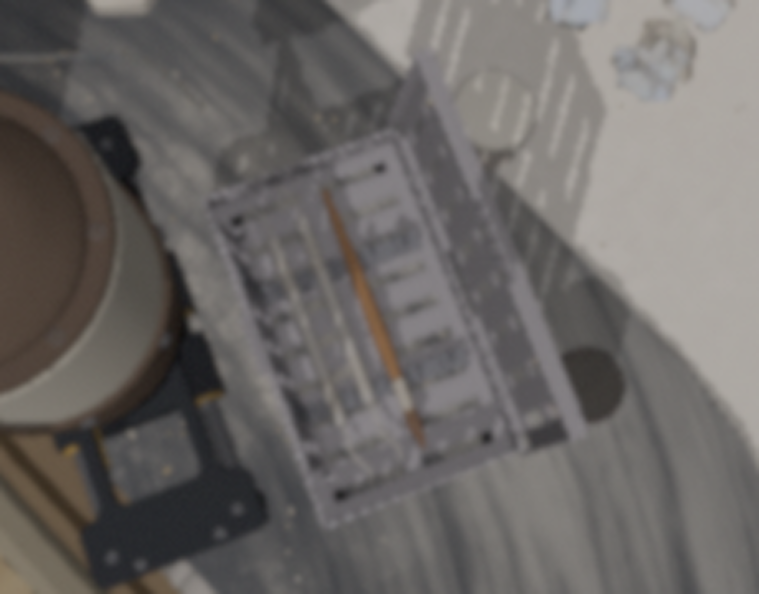

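View pics/s1z.png

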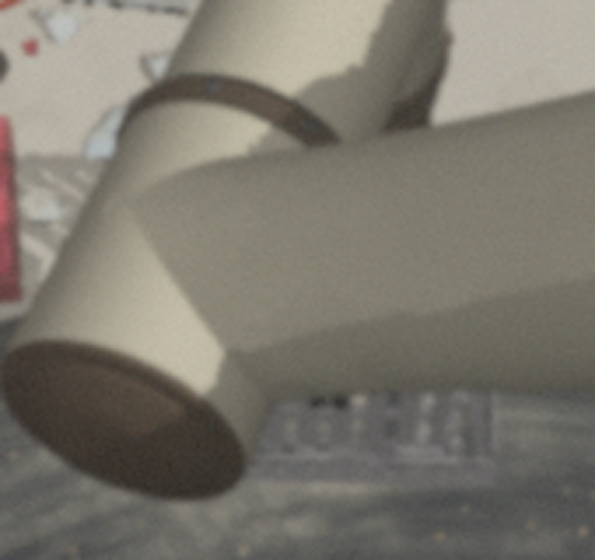

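Request:
{"fn": "step_arm", "kwargs": {
  "moves": [
    [[0, 0, 0, 0, 2.5, 0, 0], [0, 0, 0, 0, 5, 0, 0], [0, 0, 0, 0, 7.5, 0, 0], [0, 0, 0, 0, 9.5, 0, 0], [0, 0, 0, 0, 9.5, 0, 0]]
  ]
}}

```text
time_s: 1.87
tcp_pos: [0.4054, -0.1287, 0.1052]
ee_rot: [[-0.372, -0.009, -0.928], [0.928, 0.0, -0.372], [0.004, -1.0, 0.008]]
wrist_force: [-0.8, -0.2, 0.2]
gripper_width: 0.007
```

Request:
{"fn": "step_arm", "kwargs": {
  "moves": [
    [[0, 0, 0, -0.8, 0, 0, 0], [0, 0, 0, -1.6, 0, 0, 0], [0, 0, 0, -2.4, 0, 0, 0], [0, 0, 0, -3.2, 0, 0, 0], [0, 0, 0, -4, 0, 0, 0]]
  ]
}}

```text
time_s: 2.28
tcp_pos: [0.4248, -0.1666, 0.1095]
ee_rot: [[-0.373, 0.002, -0.928], [0.928, -0.0, -0.373], [-0.001, -1.0, -0.002]]
wrist_force: [-0.3, 0.6, 1.1]
gripper_width: 0.001
```

```bash
python3 go.py -60 0 105
```

```text
t 2.2833 case xyz mm [-71.1   0.2 109.5] F case [-0.71 -0.03  1.1 ] w 0.0012732436210875393
rotvec to goal [ 0.002 -0.006 -0.001]
tool shift cm [-1.11  0.46  0.01]
```

Request:
{"fn": "step_arm", "kwargs": {
  "moves": [
    [[0, 0, 0, -0.8, 0, 0, 0], [0, 0, 0, -1.5, 0.05, 0, 0], [0, 0, 0, -2.2, 0.2, 0, 0], [0, 0, 0, -2.9, 0.4, 0, 0], [0, 0, 0, -3.6, 0.65, 0, 0]]
  ]
}}

```text
time_s: 2.7
tcp_pos: [0.4376, -0.1995, 0.1019]
ee_rot: [[-0.374, 0.0, -0.928], [0.928, -0.0, -0.374], [-0.0, -1.0, -0.0]]
wrist_force: [0.1, 0.7, 0.3]
gripper_width: 0.005
```

Request:
{"fn": "step_arm", "kwargs": {
  "moves": [
    [[0, 0, 0, -0.6, 0.3, 0, 0], [0, 0, 0, -1.1, 0.6, 0, 0], [0, 0, 0, -1.6, 1, 0, 0], [0, 0, 0, -2.1, 1.4, 0, 0], [0, 0, 0, -2.6, 1.9, 0, 0]]
  ]
}}

```text
time_s: 3.12
tcp_pos: [0.4471, -0.2233, 0.0826]
ee_rot: [[-0.374, -0.0, -0.928], [0.928, 0.0, -0.374], [0.0, -1.0, 0.0]]
wrist_force: [-0.4, 1.0, -0.2]
gripper_width: 0.006
```

```bash
python3 go.py 2 0 66
python3 - <<'E'
from station import optics
import cv2
c=optics.capture("top"); cv2.imwrite(f"pics/t2.png",cv2.resize(c["image"][140:320,200:430,::-1],None,fx=3.3,fy=3.3,interpolation=cv2.INTER_CUBIC))
E
```

```text
t 3.1167 case xyz mm [-10.1  -0.6  82.6] F case [-1.07 -0.03 -0.15] w 0.0059034321864151855
rotvec to goal [-0.    -0.006  0.   ]
tool shift cm [-1.21  1.65 -0.07]
```

View pics/t2.png

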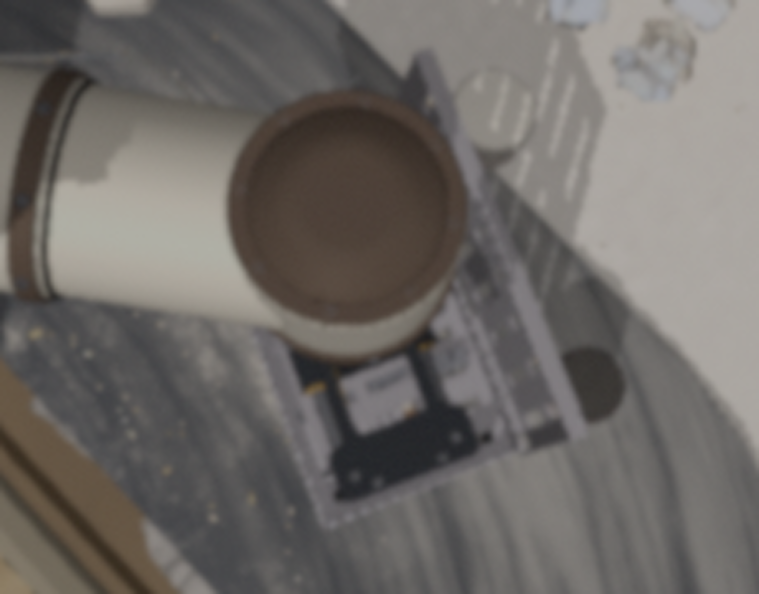

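Request:
{"fn": "step_arm", "kwargs": {
  "moves": [
    [[0, 0, 0, -0.4, 0.4, 0, 0], [0, 0, 0, -0.7, 0.8, 0, 0], [0, 0, 0, -1, 1.2, 0, 0], [0, 0, 0, -1.2, 1.6, 0, 0], [0, 0, 0, -1.4, 2, 0, 0]]
  ]
}}

```text
time_s: 3.58
tcp_pos: [0.4523, -0.2361, 0.0626]
ee_rot: [[-0.374, 0.0, -0.928], [0.928, 0.0, -0.374], [0.0, -1.0, -0.0]]
wrist_force: [0.6, 0.2, -0.2]
gripper_width: 0.004
```

Request:
{"fn": "step_arm", "kwargs": {
  "moves": [
    [[0, 0, 0, -0.15, 0.4, 0, 0], [0, 0, 0, -0.25, 0.8, 0, 0], [0, 0, 0, -0.3, 1.2, 0, 0], [0, 0, 0, -0.35, 1.6, 0, 0], [0, 0, 0, -0.35, 1.9, 0, 0]]
  ]
}}

```text
time_s: 4.0
tcp_pos: [0.4536, -0.2393, 0.0436]
ee_rot: [[-0.374, 0.0, -0.928], [0.928, -0.0, -0.374], [-0.0, -1.0, -0.0]]
wrist_force: [-0.2, -0.3, 0.1]
gripper_width: 0.006
```

```bash
python3 go.py 8 0 40
```

```text
t 4.0 case xyz mm [ 7.1 -0.7 43.6] F case [ 0.2  -0.32  0.12] w 0.00625673296477129
rotvec to goal [ 0.    -0.006 -0.   ]
tool shift cm [-0.08  0.36 -0.07]
```

Request:
{"fn": "step_arm", "kwargs": {
  "moves": [
    [[0, 0, 0, 0, 0.1, 0, 0], [0, 0, 0, 0, 0.2, 0, 0], [0, 0, 0, 0, 0.3, 0, 0], [0, 0, 0, 0, 0.4, 0, 0], [0, 0, 0, 0, 0.4, 0, 0]]
  ]
}}

```text
time_s: 4.42
tcp_pos: [0.4535, -0.2391, 0.0406]
ee_rot: [[-0.374, -0.0, -0.927], [0.927, -0.0, -0.374], [-0.0, -1.0, 0.0]]
wrist_force: [-0.9, 1.0, 3.9]
gripper_width: 0.001
```

```bash
python3 go.py 8 0 40
```

```text
t 4.4167 case xyz mm [ 7.  -0.7 40.6] F case [-1.28 -0.4   3.94] w 0.0010691388260275065
rotvec to goal [-0.    -0.005 -0.   ]
tool shift cm [-0.1   0.06 -0.07]
```

Request:
{"fn": "step_arm", "kwargs": {
  "moves": [
    [[0, 0, 0, 0, 0.1, 0, 0], [0, 0, 0, 0, 0.15, 0, 0], [0, 0, 0, 0, 0.15, 0, 0], [0, 0, 0, 0, 0.15, 0, 0], [0, 0, 0, 0, 0.15, 0, 0]]
  ]
}}

```text
time_s: 4.83
tcp_pos: [0.4536, -0.2392, 0.0405]
ee_rot: [[-0.374, 0.0, -0.927], [0.927, -0.0, -0.374], [-0.001, -1.0, -0.0]]
wrist_force: [-3.6, 3.0, 13.7]
gripper_width: 0.007
```

```bash
python3 go.py 8 0 40
```

```text
t 4.8333 case xyz mm [ 7.  -0.6 40.5] F case [-4.17 -2.18 13.68] w 0.007433337713388906
rotvec to goal [ 0.    -0.005 -0.001]
tool shift cm [-0.09  0.05 -0.06]
```

Request:
{"fn": "step_arm", "kwargs": {
  "moves": [
    [[0, 0, 0, 0, -2, 0, 0], [0, 0, 0, 0, -6, 0, 0], [0, 0, 0, 0, -10, 0, 0], [0, 0, 0, 0, -14, 0, 0], [0, 0, 0, 0, -18, 0, 0]]
  ]
}}

```text
time_s: 5.25
tcp_pos: [0.453, -0.239, 0.2206]
ee_rot: [[-0.374, 0.0, -0.928], [0.928, 0.0, -0.374], [-0.0, -1.0, -0.0]]
wrist_force: [0.6, -0.2, -0.2]
gripper_width: 0.006
```

Request:
{"fn": "step_arm", "kwargs": {
  "moves": [
    [[0, 0, 0, -3.5, 0, 0, 0], [0, 0, 0, -7, 0, 0, 0], [0, 0, 0, -10, 0, 0, 0], [0, 0, 0, -13, 0, 0, 0], [0, 0, 0, -13, 0, 0, 0]]
  ]
}}

```text
time_s: 5.67
tcp_pos: [0.5035, -0.3636, 0.2174]
ee_rot: [[-0.371, 0.0, -0.929], [0.929, -0.001, -0.371], [-0.001, -1.0, 0.0]]
wrist_force: [1.0, -0.1, 0.7]
gripper_width: 0.002
```

```bash
python3 go.py 120 0 158;  python3 - <<'E'
from station import optics
import cv2,pickle
d={}
for n in ("scene","top"):
    c=optics.capture(n); d[n]=c;cv2.imwrite(f"pics/{n}3.png",c["image"][:,:,::-1])
pickle.dump(d,open("d3.pkl","wb"))
a=cv2.imread("pics/top3.png")[140:320,230:430];cv2.imwrite("pics/t3z.png",cv2.resize(a,None,fx=3.3,fy=3.3,interpolation=cv2.INTER_CUBIC))
a=cv2.imread("pics/scene3.png")[110:270,250:420];cv2.imwrite("pics/s3z.png",cv2.resize(a,None,fx=3.5,fy=3.5,interpolation=cv2.INTER_CUBIC))
E
```

```text
t 5.6667 case xyz mm [141.1  -1.6 217.4] F case [0.49 0.92 0.74] w 0.0024770572652588465
rotvec to goal [-0.    -0.009 -0.001]
tool shift cm [ 2.12  5.94 -0.15]
```

View pics/t3z.png

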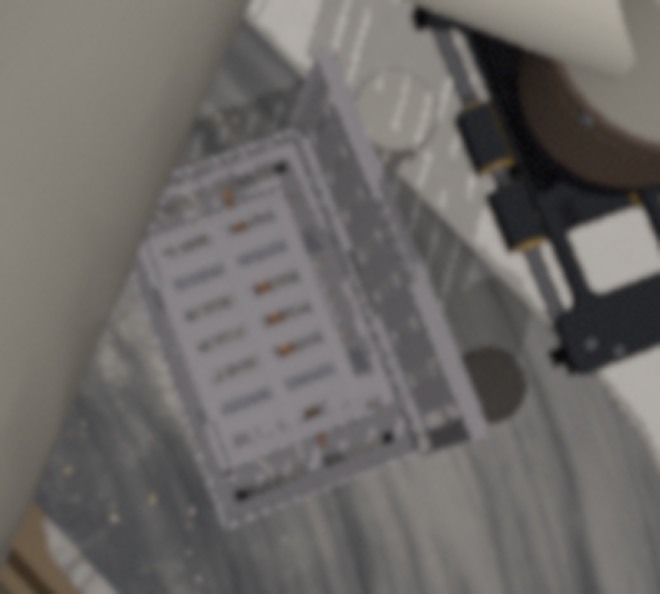

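View pics/s3z.png

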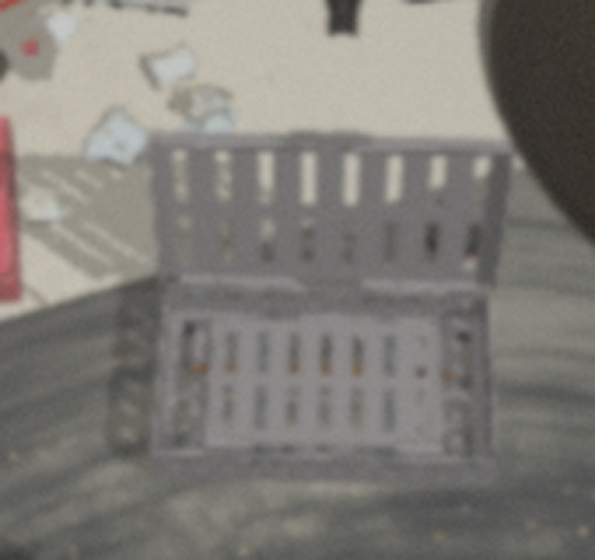

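Request:
{"fn": "step_arm", "kwargs": {
  "moves": [
    [[0, 0, 0, 0.5, 1.3, 0, 0], [0, 0, 0, 1, 2.6, 0, 0], [0, 0, 0, 1.5, 4, 0, 0], [0, 0, 0, 2.2, 5.3, 0, 0], [0, 0, 0, 3, 6.4, 0, 0]]
  ]
}}

```text
time_s: 6.18
tcp_pos: [0.49, -0.3304, 0.1539]
ee_rot: [[-0.374, -0.001, -0.927], [0.927, 0.001, -0.374], [0.001, -1.0, 0.0]]
wrist_force: [0.4, 0.5, 0.3]
gripper_width: 0.004
```

Request:
{"fn": "step_arm", "kwargs": {
  "moves": [
    [[0, 0, 0, 0.5, 0, 0, 0], [0, 0, 0, 1, 0, 0, 0], [0, 0, 0, 1.5, 0, 0, 0], [0, 0, 0, 2, 0, 0, 0], [0, 0, 0, 2.5, 0, 0, 0]]
  ]
}}

```text
time_s: 6.6
tcp_pos: [0.4822, -0.3089, 0.156]
ee_rot: [[-0.374, 0.003, -0.927], [0.927, -0.002, -0.374], [-0.003, -1.0, -0.002]]
wrist_force: [-0.0, -1.8, 0.7]
gripper_width: 0.004
```

```bash
python3 go.py 52 0 150
```

```text
t 6.6 case xyz mm [ 82.4  -0.6 156. ] F case [ 1.67 -0.7   0.66] w 0.004201395986723055
rotvec to goal [ 0.002 -0.005 -0.003]
tool shift cm [ 3.04  0.59 -0.04]
```

Request:
{"fn": "step_arm", "kwargs": {
  "moves": [
    [[0, 0, 0, 0.7, 0, 0, 0], [0, 0, 0, 1.4, 0.1, 0, 0], [0, 0, 0, 2.1, 0.2, 0, 0], [0, 0, 0, 2.8, 0.4, 0, 0], [0, 0, 0, 3.5, 0.7, 0, 0]]
  ]
}}

```text
time_s: 7.02
tcp_pos: [0.4684, -0.2756, 0.1477]
ee_rot: [[-0.374, 0.001, -0.928], [0.928, -0.0, -0.374], [-0.0, -1.0, -0.001]]
wrist_force: [0.9, -0.6, 1.8]
gripper_width: 0.009
```

Request:
{"fn": "step_arm", "kwargs": {
  "moves": [
    [[0, 0, 0, 0.6, 0.2, 0, 0], [0, 0, 0, 1.2, 0.4, 0, 0], [0, 0, 0, 1.8, 0.7, 0, 0], [0, 0, 0, 2.4, 1, 0, 0], [0, 0, 0, 2.9, 1.3, 0, 0]]
  ]
}}

```text
time_s: 7.43
tcp_pos: [0.4571, -0.2487, 0.1339]
ee_rot: [[-0.374, -0.001, -0.928], [0.928, 0.0, -0.374], [0.001, -1.0, 0.001]]
wrist_force: [0.6, -1.2, 0.1]
gripper_width: 0.005
```

```bash
python3 go.py -1 0 118
python3 - <<'E'
from station import optics
import cv2
c=optics.capture("top"); cv2.imwrite(f"pics/t4.png",cv2.resize(c["image"][140:320,200:430,::-1],None,fx=3.3,fy=3.3,interpolation=cv2.INTER_CUBIC))
E
```

```text
t 7.4333 case xyz mm [ 17.2  -1.  133.9] F case [1.32 0.11 0.1 ] w 0.005424499480420205
rotvec to goal [-0.001 -0.006  0.001]
tool shift cm [ 1.82  1.59 -0.09]
```

View pics/t4.png

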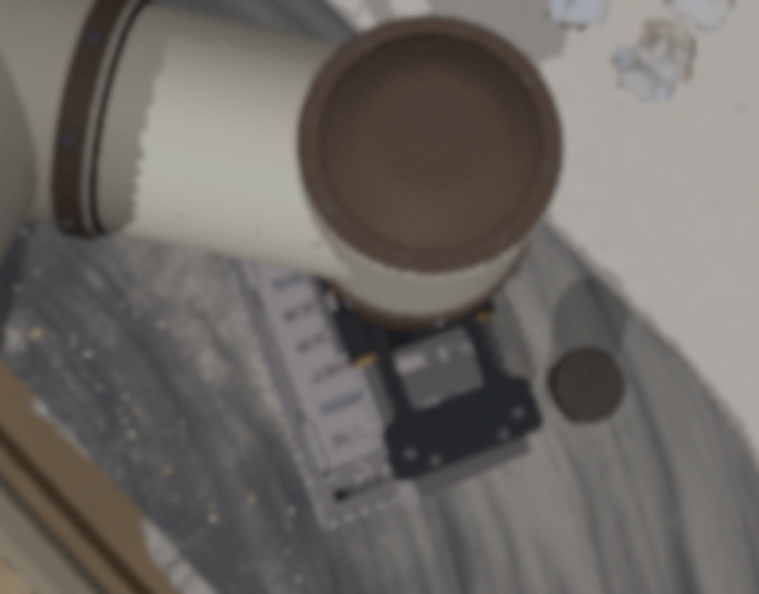

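The cover is following; the case has not moved (front corner still at about (325,520)). Continuing down the arc.

Request:
{"fn": "step_arm", "kwargs": {
  "moves": [
    [[0, 0, 0, 0.5, 0.4, 0, 0], [0, 0, 0, 1, 0.8, 0, 0], [0, 0, 0, 1.4, 1.2, 0, 0], [0, 0, 0, 1.9, 1.7, 0, 0], [0, 0, 0, 2.3, 2.2, 0, 0]]
  ]
}}

```text
time_s: 7.9
tcp_pos: [0.4487, -0.2276, 0.112]
ee_rot: [[-0.374, -0.0, -0.928], [0.928, 0.0, -0.374], [0.0, -1.0, 0.0]]
wrist_force: [-0.2, -0.9, 0.5]
gripper_width: 0.003
```

Request:
{"fn": "step_arm", "kwargs": {
  "moves": [
    [[0, 0, 0, 0.35, 0.5, 0, 0], [0, 0, 0, 0.7, 1, 0, 0], [0, 0, 0, 1, 1.5, 0, 0], [0, 0, 0, 1.25, 2, 0, 0], [0, 0, 0, 1.45, 2.5, 0, 0]]
  ]
}}

```text
time_s: 8.32
tcp_pos: [0.4435, -0.2143, 0.087]
ee_rot: [[-0.374, -0.0, -0.928], [0.928, 0.0, -0.374], [0.0, -1.0, 0.0]]
wrist_force: [0.2, 0.1, -0.2]
gripper_width: 0.007
```

```bash
python3 go.py -25 0 72
```

```text
t 8.3167 case xyz mm [-19.8  -0.6  87. ] F case [-0.02  0.24 -0.16] w 0.0069898810029389415
rotvec to goal [-0.    -0.006  0.   ]
tool shift cm [ 0.52  1.5  -0.05]
```

Request:
{"fn": "step_arm", "kwargs": {
  "moves": [
    [[0, 0, 0, 0.2, 0.5, 0, 0], [0, 0, 0, 0.4, 1, 0, 0], [0, 0, 0, 0.5, 1.5, 0, 0], [0, 0, 0, 0.6, 2, 0, 0], [0, 0, 0, 0.7, 2.4, 0, 0]]
  ]
}}

```text
time_s: 8.73
tcp_pos: [0.4409, -0.208, 0.063]
ee_rot: [[-0.374, -0.0, -0.928], [0.928, 0.0, -0.374], [0.0, -1.0, 0.0]]
wrist_force: [-0.0, -0.6, 0.5]
gripper_width: 0.001
```

Request:
{"fn": "step_arm", "kwargs": {
  "moves": [
    [[0, 0, 0, 0, 0.3, 0, 0], [0, 0, 0, 0, 0.6, 0, 0], [0, 0, 0, 0, 0.9, 0, 0], [0, 0, 0, 0, 1.1, 0, 0], [0, 0, 0, 0, 1.1, 0, 0]]
  ]
}}

```text
time_s: 9.15
tcp_pos: [0.4407, -0.2081, 0.0521]
ee_rot: [[-0.374, -0.001, -0.928], [0.928, 0.0, -0.374], [0.0, -1.0, 0.001]]
wrist_force: [0.5, -0.0, 0.5]
gripper_width: 0.005
```

```bash
python3 go.py -27 0 51
```

```text
t 9.15 case xyz mm [-26.6  -0.7  52.1] F case [0.19 0.42 0.52] w 0.005464093782663827
rotvec to goal [-0.001 -0.006  0.   ]
tool shift cm [ 0.04  0.11 -0.07]
```

Request:
{"fn": "step_arm", "kwargs": {
  "moves": [
    [[0, 0, 0, 0, 0.05, 0, 0], [0, 0, 0, 0, 0.1, 0, 0], [0, 0, 0, 0, 0.15, 0, 0], [0, 0, 0, 0, 0.2, 0, 0], [0, 0, 0, 0, 0.2, 0, 0]]
  ]
}}

```text
time_s: 9.57
tcp_pos: [0.4411, -0.2082, 0.0513]
ee_rot: [[-0.374, 0.0, -0.927], [0.927, -0.0, -0.374], [-0.0, -1.0, -0.0]]
wrist_force: [-1.0, -0.1, 5.8]
gripper_width: 0.007
```

```bash
python3 go.py -27 0 51
```

```text
t 9.5667 case xyz mm [-26.4  -0.4  51.3] F case [-0.27 -1.02  5.77] w 0.006503933025476619
rotvec to goal [ 0.    -0.005 -0.   ]
tool shift cm [ 0.06  0.03 -0.04]
```

Request:
{"fn": "step_arm", "kwargs": {
  "moves": [
    [[0, 0, 0, 0, 0.1, 0, 0], [0, 0, 0, 0, 0.15, 0, 0], [0, 0, 0, 0, 0.15, 0, 0], [0, 0, 0, 0, 0.15, 0, 0], [0, 0, 0, 0, 0.15, 0, 0]]
  ]
}}

```text
time_s: 9.98
tcp_pos: [0.4411, -0.2082, 0.0512]
ee_rot: [[-0.375, 0.001, -0.927], [0.927, -0.001, -0.375], [-0.001, -1.0, -0.0]]
wrist_force: [-5.3, 2.4, 15.8]
gripper_width: 0.003
```

```bash
python3 go.py -27 0 51
```

```text
t 9.9833 case xyz mm [-26.3  -0.4  51.2] F case [-4.27 -3.96 15.75] w 0.002640838138826446
rotvec to goal [ 0.    -0.005 -0.001]
tool shift cm [ 0.07  0.02 -0.04]
```

Request:
{"fn": "step_arm", "kwargs": {
  "moves": [
    [[0, 0, 0, 0, -1, 0, 0], [0, 0, 0, 0, -4, 0, 0], [0, 0, 0, 0, -8, 0, 0], [0, 0, 0, 0, -12, 0, 0], [0, 0, 0, 0, -16, 0, 0]]
  ]
}}

```text
time_s: 10.4
tcp_pos: [0.4405, -0.208, 0.2109]
ee_rot: [[-0.374, -0.0, -0.928], [0.928, 0.0, -0.374], [0.0, -1.0, 0.0]]
wrist_force: [1.2, -0.6, -1.2]
gripper_width: 0.005
```

Request:
{"fn": "step_arm", "kwargs": {
  "moves": [
    [[0, 0, 0, -3.5, 0, 0, 0], [0, 0, 0, -7, 0, 0, 0], [0, 0, 0, -11, 0, 0, 0], [0, 0, 0, -15, 0, 0, 0], [0, 0, 0, -18, 0, 0, 0]]
  ]
}}

```text
time_s: 10.82
tcp_pos: [0.5089, -0.3776, 0.2089]
ee_rot: [[-0.373, 0.001, -0.928], [0.928, -0.0, -0.373], [-0.001, -1.0, -0.0]]
wrist_force: [1.1, -0.6, -0.6]
gripper_width: 0.004
```

Request:
{"fn": "step_arm", "kwargs": {
  "moves": [
    [[0, 0, 0, 0, 0, 0, 0], [0, 0, 0, 0, 0, 0, 0], [0, 0, 0, 0, 0, 0, 0], [0, 0, 0, 0, 0, 0, 0], [0, 0, 0, 0, 0, 0, 0]]
  ]
}}

```text
time_s: 11.23
tcp_pos: [0.5081, -0.3739, 0.2096]
ee_rot: [[-0.375, 0.0, -0.927], [0.927, -0.0, -0.375], [-0.0, -1.0, -0.0]]
wrist_force: [0.1, 0.4, 1.1]
gripper_width: 0.005
```

```bash
python3 go.py;  python3 - <<'E'
from station import optics
import cv2
from h import *
p=[.4515,-.2324,-1.182]
for n,(r0,r1,c0,c1,f) in dict(scene=(110,270,250,420,3.5),top=(140,320,230,430,3.3)).items():
    c=optics.capture(n)
    for a in (0,.04):
        print(n,a,np.round((proj(c,case2w(p,[lid(a,.1335,s*.111,.0025) for s in (1,-1)]))-[c0,r0])*f).tolist())
    cv2.imwrite(f"pics/{n}5.png",cv2.resize(c["image"][r0:r1,c0:c1,::-1],None,fx=f,fy=f,interpolation=cv2.INTER_CUBIC))
E
```

```text
t 11.2333 case xyz mm [152.4  -1.3 209.6] F case [-0.4   0.22  1.07] w 0.004908239742595068
rotvec to goal [ 0.    -0.005 -0.   ]
scene 0 [[147.0, 446.0], [505.0, 456.0]]
scene 0.04 [[147.0, 442.0], [506.0, 452.0]]
top 0 [[98.0, 194.0], [225.0, 537.0]]
top 0.04 [[98.0, 193.0], [226.0, 538.0]]
```

View pics/top5.png

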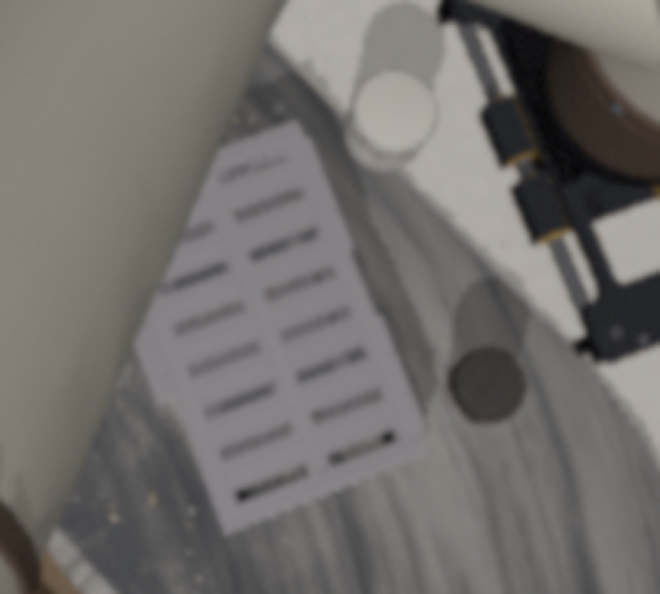

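View pics/scene5.png

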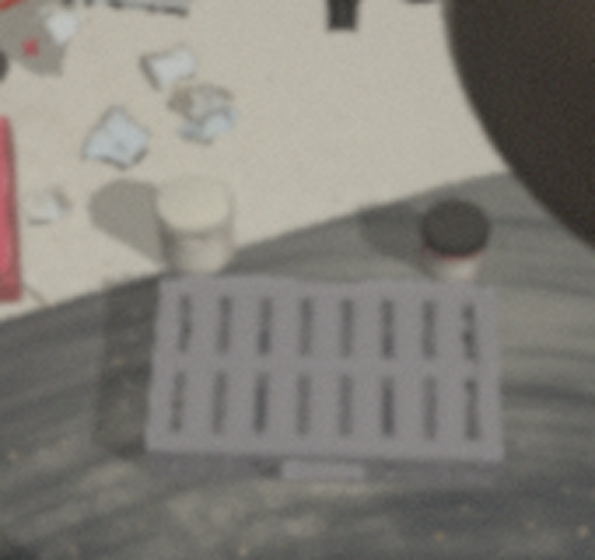

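```bash
python3 -c "
from station import r
print(r.finish_job())"
```

```text
the job is handed in; nothing more can be done
None
```

I folded the flap flat onto the instruments, then swung the cover over and pressed it shut with the closed fingertips. I handed the job in at about 11 s of the 48 s allowed.

- **Flap:** it stopped hard at about the height expected for flat, with about 14 N pressing on it. The pictures showed it flat while the cover was still open.
- **Cover:** it stopped hard at about 16 N, with the fingertips about 40 mm above the bench, which is where the shut cover's top should be. In the last scene picture its front edge lay at (148,450) to (502,460) in the enlarged crop. The shut position predicts (147,446) to (505,456).
- **Case and surroundings:** the pictures showed no movement of the case, and the low jar stood where it was before. The white jar looked undisturbed and still upright. I did not re-measure the cast, but the arm stayed clear of it.
- **Instruments:** I could not see them once the cover was shut. With the flap down, the brush was still visible through its slots in place; I did not check the carvers separately.
- **Hand-in:** the gripper was clear of everything, at about 210 mm height behind the case. None of my checks failed or disagreed; `finish_job()` gives no verdict.

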